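# Bring the stock tags into line with the bins

## Task

Each of the three blue stock bins carries a hinged tag, green on one face and red on the other, and some of the tags no longer tell the truth. Push the wrong ones over with a fingertip until they rest against their other stop, so that the bins filled to the last place, and only those, show their green face to the front and every other bin shows red. Leave a tag that is already right as it is, do not pinch a tag between the fingers, leave the bins standing where they are in the tray (no lifting, no shifting), and leave the other things on the bench alone.

Things in the scene. Friction and masses are not known exactly. Their poses are not given: they have to be found in the camera images.
- bin_cones: blue open metal bin, 96 x 96 mm, rim 46 mm up, loose in the tray, 0.4 to 2 kg with contents. Origin: centre of its underside; x points from its front (tag side) to its back, y left, z up. FULL: nine white borax cones stand in it three by three. Its tag starts red to the front: wrong (just restocked).
- bin_jars: blue open metal bin, 96 x 96 mm, rim 46 mm up, loose in the tray, 0.4 to 2 kg with contents. Origin: centre of its underside; x points from its front (tag side) to its back, y left, z up. FULL: four white jars with black lids stand in it two by two; lids reach 57 mm above its underside. Its tag starts green to the front: right.
- bin_few: blue open metal bin, 96 x 96 mm, rim 46 mm up, loose in the tray, 0.4 to 2 kg with contents. Origin: centre of its underside; x points from its front (tag side) to its back, y left, z up. NOT full: two white borax cones left, seven places free. Its tag starts green to the front: wrong (it has been used up).
- tag_cones (a joint): tag of bin_cones. Value 0: plate points straight out to the front; +1.35 rad (stop): swung to the bin's right (-y), green to the front; -1.35 (stop): to its left (+y), red to the front. A stiff plate about 6 mm thick, from 4 to 49 mm out from its pin and from 23 to 71 mm up along the pin from the pin's foot; green on one face, red on the other; at rest it stands 68 to 116 mm above the bin's underside.
- tag_jars (a joint): tag of bin_jars. Value 0: plate points straight out to the front; +1.35 rad (stop): swung to the bin's right (-y), green to the front; -1.35 (stop): to its left (+y), red to the front. The plate swings only in front of the bin. As the pin leans back, the plate falls by its own weight to the nearer stop and rests there; it swings lightly (under 1 N). 
- tag_few (a joint): tag of bin_few. Value 0: plate points straight out to the front; +1.35 rad (stop): swung to the bin's right (-y), green to the front; -1.35 (stop): to its left (+y), red to the front. Growing values turn it anticlockwise seen from above. A fingertip lowered behind the resting plate, over the bin, and led round the pin in a half circle past the front carries it over. Plate as tag_cones.
- tag_cones_foot (a point): foot of the hinge pin of tag_cones, in front of the middle of the bin's front wall, at (-60, 0, 46) mm in the bin's frame. From here the pin, 80 mm long, leans back towards the bin by 0.35 rad, along (0.34, 0, 0.94) in the bin's frame.
- tag_jars_foot (a point): foot of the hinge pin of tag_jars, in front of the middle of the bin's front wall, at (-60, 0, 46) mm in the bin's frame. From here the pin, 80 mm long, leans back towards the bin by 0.35 rad, along (0.34, 0, 0.94) in the bin's frame.
- tag_few_foot (a point): foot of the hinge pin of tag_few, in front of the middle of the bin's front wall, at (-60, 0, 46) mm in the bin's frame. From here the pin, 80 mm long, leans back towards the bin by 0.35 rad, along (0.34, 0, 0.94) in the bin's frame.
- tag_cones_green: the green half of the plate of tag_cones, 43 x 3 x 45 mm. Origin: its centre, 26.5 mm out from the pin and 47 mm up along it from the pin's foot; z runs up along the pin, x from the plate's free edge to the pin, +y is the way the green face looks.
- tag_cones_red: the red half of the plate of tag_cones, 43 x 3 x 45 mm. Origin: its centre, 26.5 mm out from the pin and 47 mm up along it from the pin's foot; z runs up along the pin, x from the plate's free edge to the pin, -y is the way the red face looks.
- tag_jars_green: the green half of the plate of tag_jars, 43 x 3 x 45 mm. Origin: its centre, 26.5 mm out from the pin and 47 mm up along it from the pin's foot; z runs up along the pin, x from the plate's free edge to the pin, +y is the way the green face looks.
- tag_jars_red: the red half of the plate of tag_jars, 43 x 3 x 45 mm. Origin: its centre, 26.5 mm out from the pin and 47 mm up along it from the pin's foot; z runs up along the pin, x from the plate's free edge to the pin, -y is the way the red face looks.
- tag_few_green: the green half of the plate of tag_few, 43 x 3 x 45 mm. Origin: its centre, 26.5 mm out from the pin and 47 mm up along it from the pin's foot; z runs up along the pin, x from the plate's free edge to the pin, +y is the way the green face looks.
- tag_few_red: the red half of the plate of tag_few, 43 x 3 x 45 mm. Origin: its centre, 26.5 mm out from the pin and 47 mm up along it from the pin's foot; z runs up along the pin, x from the plate's free edge to the pin, -y is the way the red face looks.
- rack: wooden tray fixed to the bench, 128 x 334 mm, in which the three bins stand side by side 104 mm apart, in any order, at y = +104, 0, -104 mm in its frame on a floor 12 mm up; ledges 11 mm (front) and 23 mm (back) high above that floor. Origin: centre of its underside; x points from front to back, y left.
- dapping: bystander: grey steel dapping block (a 45 mm cube with round hollows in its faces), standing loose in front of the tray. Origin: centre of its underside.
- spare_jar: bystander: white jar with black lid, 44 mm wide, 54 mm tall, standing loose in front of the tray. Origin: centre of its underside.
- pliers: bystander: flat-nose pliers with red handles, 151 mm long, 11 mm high, lying loose on the bench to the left. Origin: centre of its underside.

How it is judged:
By the outcome, as a careful person would: the job done as asked, in the order asked, and still so for the second after the job is handed in, with the robot touching nothing.
It also fails if it takes over 54 s, if anything falls off the work surface, if the arm or the gripper's body presses on something with over 40 N, if the wrist force passes 120 N, or if a joint passes its speed limit or range.

## Robot

A 6-joint arm with a two-finger parallel gripper is mounted at the origin on a cart in front of the work surface, level with it; the furniture and walls round the work are solid. World frame = base frame: x ahead of the robot, y to its left, z up, the work surface at z = 0. Lengths are in m, angles in rad, forces in N, time in s.
With the tool pointing down it reaches from about 0.375 to 0.975 m from the base axis. Payload 3.8 kg.
Tool frame: the origin (TCP) lies at the very end of the fingers, on their centre line; the grasp point (between the pads) lies 19 mm behind it; z points along the fingers, y is the line along which they close (so a half turn about z gives the same grasp; the last joint's range is limited). The gripper opens to 85 mm and grips with 20 to 120 N. Pads are 22 mm wide; open, the fingers measure 114 mm over their backs; the gripper's body (76 mm by 85 mm) begins 54 mm behind the grasp point. The pads swing forward as they close: fully open they stand 13 mm farther back than shut.
Start: joints at [1.245, 0.264, 1.604, -0, 1.274, -0.037], TCP at [0.192, 0.647, 0.231] pointing down, gripper open.
Joint ranges: [-2.63, 2.63], [-0.94, 2.18], [0.31, 2.57], [-1.31, 4.45], [0, 2.66], [-2.55, 2.55]. Speed limits (rad/s): [2.57, 2.57, 3.14, 3.14, 3.14, 3.14].

## Interface

Orientations are given as a rotation vector (axis times angle).
In Python, from workcell import * gives the robot as it stands.
- The arm moves only by the shell command python3 -m crank 'ROWS' [OPENING] [FORCE]. ROWS is JSON, a list that holds one entry, the list of rows, each a list of 6 numbers: the shift along the tool's x, y, z in cm, then the turn, a rotation vector about the tool's x, y, z in rad. In form: [[[dx, dy, dz, ax, ay, az], ...]]. A call has 1 to 8 rows; each row shifts and turns the commanded pose from where the row before left it, along the tool's axes as they then stand; what a row does not reach is not made up. A row lasts 1/12 s, in which the tool goes at most 41.7 mm and 7.16 degrees, less where a joint would pass 70% of its speed; a pose out of reach is approached as far as the arm can. A call with a gripper value outside its range is refused whole. OPENING is the finger opening in cm, from 0 to 8.54, set as the call begins (- or left out, the last holds). The fingers move at their own pace and stop on an object; FORCE is the grip in N (left out, the last holds). Time passes only in rows, so rows that do not move let the fingers close. It gives the time, the measured TCP pose, the force, the opening and the grip force at its end, in the units of the state.
- read_state(): the state, without advancing time (a new reading comes with each control period).
- read_camera(name): name is "scene" or "top" or "wrist"; returns the picture (480x640x3 uint8, blue, green, red); there is no depth.
- camera_model(name): a dict with "camera_matrix" (3x3 intrinsics, pixels), "R" (3x3) and "t" (3): a world point X has camera coordinates R X + t. Camera axes: x right, y down, z forward; pixel columns grow to the right and rows downward; lengths in m; the calibration is good to about 2 mm. The wrist camera is an equidistant fisheye: a pixel r from the principal point sees the ray r / f radians off the axis. A picture is of the moment at which its call begins: read the wrist's pose just before it. camera_model takes no time and is no camera call; for the wrist camera it gives the pose at the moment of the call.
- finish_job(): hands the job in; it is judged then, once.
The state is a dict: "time": time; "q": joint angles; "joint_vel": joint speeds; "joint_torque": joint torques, N m; "tool_pos": TCP position; "tcp_rot": TCP orientation; "wrist_force": force on the tool from outside, world axes, zero at the start; "torque": the same for the moment, N m; "width": opening from 0.0 (shut) to 1.0 (fully open); "grip_force": force on a finger pad.
Only numpy, scipy, OpenCV 4.12 (cv2) and the standard library are available. Lean on these libraries where they do the work, as an engineer would, in place of code of your own. Each camera call takes 0.05 s, during which the arm holds its last target. There are 200 camera calls.

## Working session

There is one attempt and no reset: what is moved stays moved. The work goes in short steps, Python scripts to look and compute and a shell command to move; the robot and the scene stay as the last step left them, time stands still between calls to the robot, and variables do not carry over. Pictures are saved under pics/ and viewed, at most 10 in all, crops included, and the job is handed in when it is done.

```bash
mkdir -p pics; python3 - <<'E'
from workcell import *
import cv2,numpy as np
s=read_state();print(s)
for n in("scene","top"):
    im=read_camera(n);cv2.imwrite(f"pics/{n}0.png",im);m=camera_model(n);print(n,m)
E
```

```text
{'time': 0.0, 'q': array([ 1.24508185e+00,  2.64776531e-01,  1.60540747e+00, -1.07270735e-05,
        1.27365583e+00, -3.69299989e-02]), 'joint_vel': array([-8.91330459e-05, -2.20285722e-04, -3.39885305e-05, -1.49317539e-03,
        8.92386907e-04, -2.14278129e-04]), 'joint_torque': array([-2.77370797e-03, -5.15102041e+01, -3.67313468e+01, -4.92916533e-04,
        1.30891905e-02,  4.38020052e-06]), 'tool_pos': array([0.19202114, 0.64634607, 0.22992817]), 'tcp_rot': array([-0.45198493, -3.10850757,  0.00347445]), 'wrist_force': array([-0.16143886,  0.41773568, -0.4117335 ]), 'torque': array([ 0.04586586, -0.02976822,  0.00560746]), 'grip_force': 0.0, 'width': 1.001373200107759}
scene {'camera_matrix': array([[461.01410493,   0.        , 312.81763105],
       [  0.        , 461.01410493, 236.11195553],
       [  0.        ,   0.        ,   1.        ]]), 'R': array([[ 0.78343761, -0.62145332, -0.00461284],
       [-0.35272627, -0.43853017, -0.82660478],
       [ 0.51167342,  0.64922035, -0.56276394]]), 't': array([-0.438045  ,  0.22677519,  0.86846288])}
top {'camera_matrix': array([[588.73407796,   0.        , 322.48284523],
       [  0.        , 588.73407796, 245.20764559],
       [  0.        ,   0.        ,   1.        ]]), 'R': array([[-0.0151612 , -0.99980322, -0.01279332],
       [-0.9982615 ,  0.01586418, -0.05676539],
       [ 0.05695717,  0.01191045, -0.99830558]]), 't': array([-0.05492741,  0.51572308,  1.24459363])}
```

View pics/scene0.png

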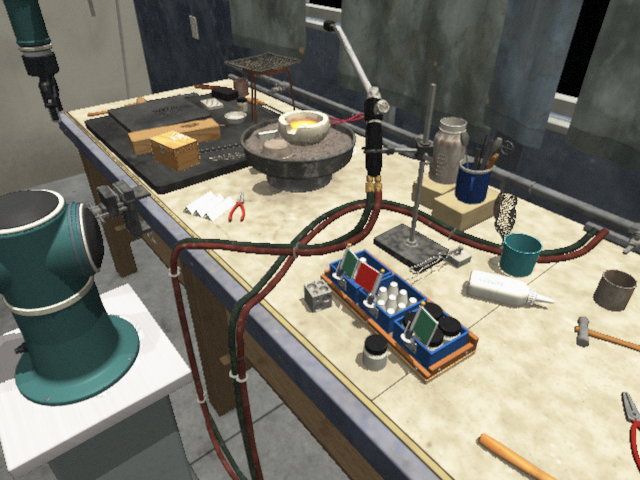

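View pics/top0.png

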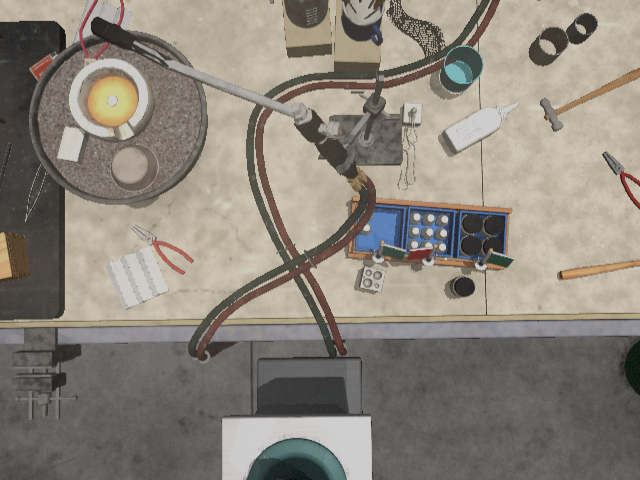

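The three bins, left to right, are few (green tag, top px about 393,253), cones (red, about 415,253) and jars (green, about 497,258). The tray spans top px (350-510, 200-268). A torch hose crosses above the left bin in the top view, so I need its height. Next I'll take enlarged crops and measure.

```bash
cat > h.py <<'E'
from workcell import *
import cv2,numpy as np
from scipy.spatial.transform import Rotation as Ro
C={n:camera_model(n) for n in("scene","top")}
def ray(n,p):
    m=C[n];K=m["camera_matrix"];d=m["R"].T@np.linalg.solve(K,[p[0],p[1],1.]);return -m["R"].T@m["t"],d
def onz(n,p,z):
    o,d=ray(n,p);return o+d*(z-o[2])/d[2]
def proj(n,X):
    m=C[n];c=m["camera_matrix"]@(m["R"]@np.array(X)+m["t"]);return c[:2]/c[2]
def tri(p,q):
    a,d=ray("scene",p);b,e=ray("top",q);s=np.linalg.lstsq(np.c_[d,-e],b-a,rcond=None)[0]
    A,B=a+d*s[0],b+e*s[1];return (A+B)/2,np.linalg.norm(A-B)
E
python3 - <<'E'
from h import *
t=cv2.imread("pics/top0.png");s=cv2.imread("pics/scene0.png")
hsv=cv2.cvtColor(t,cv2.COLOR_BGR2HSV)
b=cv2.inRange(hsv,(100,130,60),(125,255,255))[190:280,340:520]
n,l,st,ce=cv2.connectedComponentsWithStats(b)
print([(x+[340,190,0,0,0],c) for x,c in zip(st,ce+[340,190]) if x[4]>60])
A=cv2.resize(t[185:300,340:520],None,fx=4.4,fy=4.4,interpolation=cv2.INTER_CUBIC);cv2.imwrite("pics/tc.png",A)
B=cv2.resize(s[225:385,300:490],None,fx=3.7,fy=3.7,interpolation=cv2.INTER_CUBIC);cv2.imwrite("pics/sc.png",B)
print("torch base",tri((375,185),(362,185)))
for q in((372,200),(362,228),(330,250),(308,262),(270,290)):
    print(q,[(z,proj("scene",onz("top",q,z)).round().astype(int).tolist(),onz("top",q,z)[:2].round(3).tolist()) for z in(0,.05,.1,.15,.2,.25,.3,.35)])
E
```

```text
[(array([  340,   190,   180,    90, 15462]), array([429.00465658, 234.54734187])), (array([438, 210,  17,  47, 104]), array([450.00961538, 239.21153846])), (array([487, 213,  20,  41,  98]), array([501.46938776, 226.55102041])), (array([457, 217,  22,  42, 107]), array([462.31775701, 244.20560748]))]
torch base (array([ 0.61282458, -0.14000373,  0.21675265]), np.float64(0.005277473407599681))
(372, 200) [(0, [377, 273], [0.612, -0.172]), (0.05, [375, 256], [0.606, -0.168]), (0.1, [373, 238], [0.599, -0.164]), (0.15, [371, 219], [0.592, -0.161]), (0.2, [370, 199], [0.586, -0.157]), (0.25, [367, 178], [0.579, -0.153]), (0.3, [365, 155], [0.572, -0.15]), (0.35, [363, 131], [0.566, -0.146])]
(362, 228) [(0, [351, 279], [0.552, -0.149]), (0.05, [349, 261], [0.547, -0.146]), (0.1, [348, 243], [0.543, -0.143]), (0.15, [346, 224], [0.539, -0.14]), (0.2, [345, 203], [0.534, -0.138]), (0.25, [343, 182], [0.53, -0.135]), (0.3, [341, 158], [0.526, -0.132]), (0.35, [339, 134], [0.522, -0.129])]
(330, 250) [(0, [316, 272], [0.505, -0.079]), (0.05, [315, 255], [0.503, -0.079]), (0.1, [314, 237], [0.5, -0.079]), (0.15, [313, 218], [0.498, -0.079]), (0.2, [312, 198], [0.495, -0.079]), (0.25, [311, 177], [0.493, -0.079]), (0.3, [310, 154], [0.49, -0.079]), (0.35, [308, 130], [0.488, -0.079])]
(308, 262) [(0, [295, 266], [0.48, -0.031]), (0.05, [294, 250], [0.478, -0.033]), (0.1, [293, 232], [0.477, -0.035]), (0.15, [293, 214], [0.475, -0.036]), (0.2, [292, 194], [0.474, -0.038]), (0.25, [291, 173], [0.473, -0.04]), (0.3, [291, 151], [0.471, -0.042]), (0.35, [290, 127], [0.47, -0.044])]
(270, 290) [(0, [255, 259], [0.421, 0.052]), (0.05, [255, 243], [0.422, 0.047]), (0.1, [255, 226], [0.422, 0.042]), (0.15, [254, 208], [0.423, 0.037]), (0.2, [254, 189], [0.424, 0.031]), (0.25, [254, 168], [0.425, 0.026]), (0.3, [254, 147], [0.426, 0.021]), (0.35, [254, 123], [0.427, 0.016])]
```

View pics/tc.png

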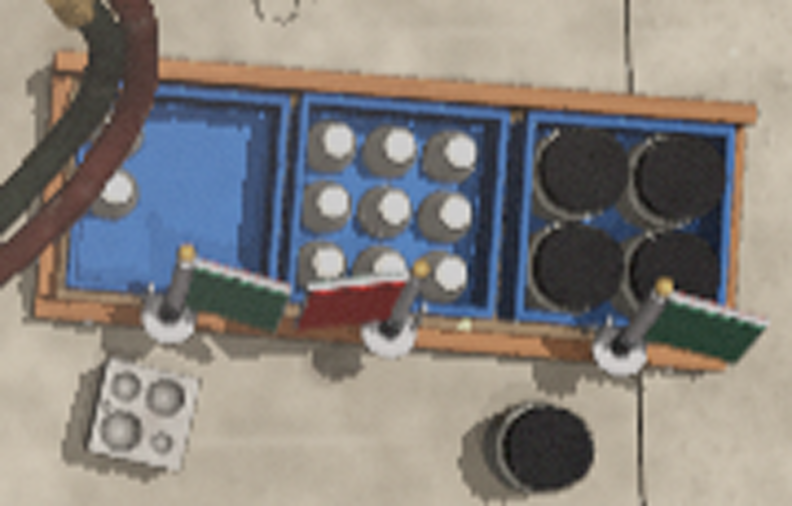

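View pics/sc.png

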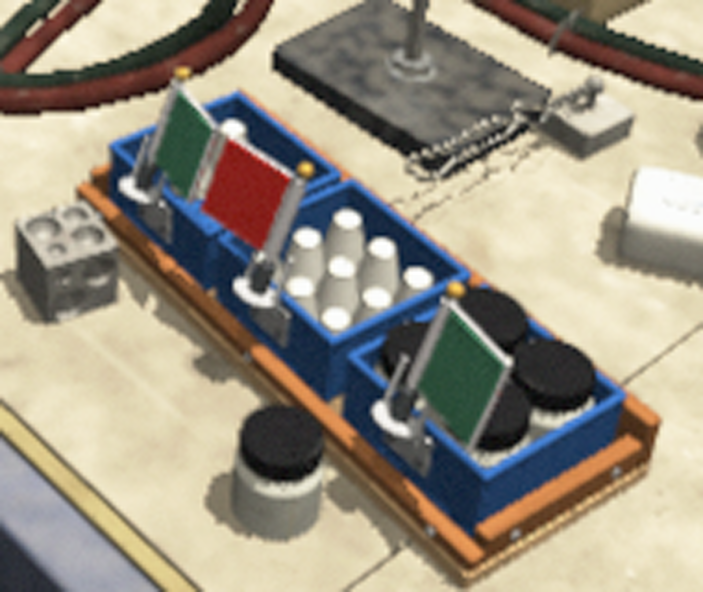

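Views: the crops show the gold pin tops at top px (382.5,242.3), (435.7,245.9), (491.1,249.8). In the scene view they are at (349.2,244.7), (382.4,270.9), (423.2,302.8). The hose passes above bin_few's left/back part, at about z 0.19.

```bash
python3 - <<'E'
from h import *
T=[(382.5,242.3),(435.7,245.9),(491.1,249.8)];S=[(349.2,244.7),(382.4,270.9),(423.2,302.8)]
P=[]
for s,t in zip(S,T):
    x,e=tri(s,t);print(x.round(4),e.round(4),onz("top",t,.058+.0752).round(4));P.append(onz("top",t,.133))
d=P[0]-P[2];print("len",np.linalg.norm(d),"gap",np.linalg.norm(P[0]-P[1]),"yaw",np.arctan2(-d[0],d[1]))
# tray outer corners top crop on z~.023+.012 back ledge / front ledge top
for c,z in(((58,55),.035),((757,108),.035),((37,318),.023),((720,368),.023)):
    print("corner",onz("top",(c[0]/4.4+340,c[1]/4.4+185),z).round(4))
# foot white discs z=.058
for c in((168,318),(389,338),(620,352)): print("foot",onz("top",(c[0]/4.4+340,c[1]/4.4+185),.058).round(4))
# hose: epipolar vs darkred/dark hose colour in scene
sc=cv2.cvtColor(cv2.imread("pics/scene0.png"),cv2.COLOR_BGR2HSV)
for q in((374,195),(370,210),(362,226),(350,238),(335,247),(320,255),(305,263)):
    r=[]
    for z in np.arange(0,.3,.01):
        u,v=proj("scene",onz("top",q,z)).round().astype(int);h=sc[v,u]
        if (h[0]<8 or h[0]>172) and h[1]>90 and h[2]<150:r.append(round(float(z),2))
    print(q,r,onz("top",q,np.mean(r) if r else 0).round(3))
print("torch",tri((375,105),(303,118)),tri((332,25),(97,25)))
E
```

```text
[ 0.5117 -0.1805  0.1306] 0.0006 [ 0.5118 -0.1805  0.1332]
[ 0.5031 -0.2832  0.1307] 0.0007 [ 0.5032 -0.283   0.1332]
[ 0.4939 -0.3896  0.1313] 0.0005 [ 0.494  -0.3893  0.1332]
len 0.2095979683674143 gap 0.10282897439737416 yaw -0.08514367297328015
corner [ 0.6135 -0.1295  0.035 ]
corner [ 0.5824 -0.4627  0.035 ]
corner [ 0.4878 -0.1176  0.023 ]
corner [ 0.4587 -0.4446  0.023 ]
foot [ 0.4856 -0.1778  0.058 ]
foot [ 0.4747 -0.2807  0.058 ]
foot [ 0.4665 -0.3881  0.058 ]
(374, 195) [0.16, 0.17, 0.18, 0.19] [ 0.598 -0.163  0.175]
(370, 210) [0.0, 0.01, 0.02, 0.13, 0.19] [ 0.582 -0.162  0.07 ]
(362, 226) [0.11, 0.18, 0.19] [ 0.542 -0.14   0.16 ]
(350, 238) [0.08, 0.09, 0.16] [ 0.523 -0.119  0.11 ]
(335, 247) [0.06, 0.07, 0.12, 0.13] [ 0.506 -0.089  0.095]
(320, 255) [0.05, 0.08, 0.09] [ 0.492 -0.058  0.073]
(305, 263) [0.02, 0.03, 0.04, 0.05] [ 0.477 -0.026  0.035]
torch (array([ 0.70145   , -0.03972677,  0.34286728]), np.float64(0.0028745071892034295)) (array([0.81341566, 0.24566598, 0.45463306]), np.float64(0.010008995756564502))
```

Geometry checks out: pin tops at z≈0.131 (expected 0.133), spacing 103 mm, yaw −0.085. First I'll close the gripper and retract, then swing over well inside the torch.

```bash
python3 -m crank '[[[0,-3.9,-1.2,0,0,0],[0,-3.9,-1.2,0,0,0],[0,-3.9,-1.2,0,0,0],[0,-3.9,-1.2,0,0,0],[0,-3.9,-1.2,0,0,0],[0,-3.9,-1.2,0,0,0]]]' 0 20
python3 -m crank '[[[-4,0,0,0,0,0.09],[-4,0,0,0,0,0.09],[-4,0,0,0,0,0.09],[-4,0,0,0,0,0.09],[-4,0,0,0,0,0.09],[-4,0,0,0,0,0.09],[-4,0,0,0,0,0.09],[-4,0,0,0,0,0.09]]]'
python3 -m crank '[[[-4,0,0,0,0,0.09],[-4,0,0,0,0,0.09],[-4,0,0,0,0,0.09],[-4,0,0,0,0,0.09],[-4,0,0,0,0,0.09],[-4,0,0,0,0,0.09],[-4,0,0,0,0,0.09],[0,0,0,0,0,0]]]'
cat >> h.py <<'E'
YAW=-.085
def R0(lean=0):  # tool x=bin y, y=bin x, z down; lean: top towards bin -y
    return Ro.from_euler("z",YAW)*Ro.from_matrix([[0,1,0],[1,0,0],[0,0,-1]])*Ro.from_rotvec([0,lean,0])
F={"cones":(.4759,-.2807),"few":(.4845,-.1782)}
def goal(b,u,v,z):
    c,s=np.cos(YAW),np.sin(YAW);return np.array([F[b][0]+u*c-v*s,F[b][1]+u*s+v*c,z])
def delta(P,R):
    st=read_state();T=Ro.from_rotvec(st["tcp_rot"])
    print("t",round(st["time"],2),st["tool_pos"].round(4),"F",st["wrist_force"].round(1),"q",st["q"].round(2))
    print("shift cm (present tool axes)",(T.inv().apply(P-st["tool_pos"])*100).round(2),"turn",(T.inv()*R).as_rotvec().round(3))
E
python3 -c "
from h import *
delta(goal('cones',.045,.026,.2),R0())"
```

```text
time: 0.6
tool_pos: [0.1249, 0.4206, 0.3029]
tcp_rot: [-0.452, -3.109, 0.002]
wrist_force: [0.4, -0.3, 0.3]
width: 0.144
grip_force: 0.0
time: 1.27
tool_pos: [0.3846, 0.2433, 0.3029]
tcp_rot: [-1.524, -2.747, 0.0]
wrist_force: [-0.1, 0.5, 0.2]
width: 0.002
grip_force: 0.0
time: 1.93
tool_pos: [0.4625, -0.0254, 0.3028]
tcp_rot: [2.305, 2.131, -0.005]
wrist_force: [-0.4, 0.4, 0.9]
width: 0.0
grip_force: 0.0
t 1.93 [ 0.4625 -0.0254  0.3028] F [-0.4  0.4  0.9] q [-0.11 -0.18  1.94 -0.    1.39 -0.03]
shift cm (present tool axes) [-22.74   7.86  10.36] turn [-0.001  0.004  0.007]
```

```bash
python3 -m crank '[[[-3.25,1.12,0,0,0,0],[-3.25,1.12,0,0,0,0],[-3.25,1.12,0,0,0,0],[-3.25,1.12,0,0,0,0],[-3.25,1.12,0,0,0,0],[-3.25,1.12,0,0,0,0],[-3.25,1.12,0,0,0,0],[0,0,0,0,0,0]]]'
python3 -m crank '[[[0,0,3.5,0,0,0],[0,0,3.5,0,0,0],[0,0,3.5,0,0,0],[0,0,0,0,0,0]]]'
python3 - <<'E'
from h import *
delta(goal('cones',.045,.026,.095),R0())
a=cv2.resize(read_camera("scene")[180:360,270:470],None,fx=3,fy=3);w=read_camera("wrist")
a=cv2.resize(a,(533,480));cv2.imwrite("pics/p1.png",cv2.resize(np.hstack([a,cv2.resize(w[:,80:560],(480,480))]),(790,374)))
E
```

```text
time: 2.6
tool_pos: [0.5262, -0.256, 0.3021]
tcp_rot: [2.298, 2.14, -0.003]
wrist_force: [-0.6, 0.5, 0.2]
width: -0.002
grip_force: 0.0
time: 2.93
tool_pos: [0.5203, -0.2478, 0.1895]
tcp_rot: [-2.285, -2.135, 0.007]
wrist_force: [-1.5, -0.0, -1.2]
width: 0.002
grip_force: 0.0
t 2.93 [ 0.5203 -0.2478  0.1895] F [-1.5 -0.  -1.2] q [-0.49  0.12  1.85  0.    1.18 -0.42]
shift cm (present tool axes) [-1.12  0.47  9.43] turn [-0.014 -0.006  0.017]
```

View pics/p1.png

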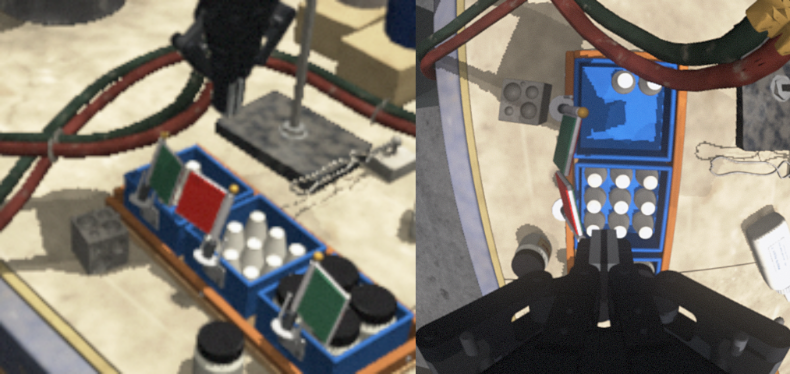

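The scene half shows the shut gripper above the bench, hose left of it. The wrist half shows the few plate (green, ~568,140) and cones plate (red, ~567,205) as expected, with nothing disturbed. The descent read about 10 mm off sideways, so I'll recheck with a hold.

```bash
python3 -m crank '[[[0,0,0,0,0,0],[0,0,0,0,0,0],[0,0,0,0,0,0]]]'; python3 -c "
from h import *
delta(goal('cones',.045,.026,.095),R0())
m=camera_model('wrist');print((-m['R'].T@m['t']).round(4))"
```

```text
time: 3.28
tool_pos: [0.5273, -0.2519, 0.2015]
tcp_rot: [2.292, 2.142, 0.003]
wrist_force: [0.1, 0.4, 0.4]
width: -0.001
grip_force: 0.0
t 3.28 [ 0.5273 -0.2519  0.2015] F [0.1 0.4 0.4] q [-0.49  0.11  1.84  0.    1.19 -0.42]
shift cm (present tool axes) [-0.67 -0.44 10.65] turn [0.005 0.002 0.017]
[ 0.5324 -0.1742  0.3438]
```

```bash
python3 -m crank '[[[-0.65,-0.45,1,0,0,0],[0,0,1.5,0,0,0],[0,0,1.5,0,0,0],[0,0,1.5,0,0,0],[0,0,1.2,0,0,0],[0,0,0.6,0,0,0],[0,0,0,0,0,0],[0,0,0,0,0,0]]]'; python3 -c "
from h import *
delta(goal('cones',.045,.026,.095),R0())"
```

```text
time: 3.95
tool_pos: [0.5206, -0.2576, 0.1253]
tcp_rot: [-2.296, -2.144, 0.0]
wrist_force: [0.8, -0.2, 0.2]
width: 0.004
grip_force: 0.0
t 3.95 [ 0.5206 -0.2576  0.1253] F [ 0.8 -0.2  0.2] q [-0.5   0.18  1.92 -0.    1.05 -0.43]
shift cm (present tool axes) [-0.08  0.25  3.03] turn [-0.     0.     0.017]
```

```bash
python3 -m crank '[[[0,0.1,1,0,0,0],[0,0.1,1,0,0,0],[0,0,0.7,0,0,0],[0,0,0.3,0,0,0],[0,0,0,0,0,0],[0,0,0,0,0,0]]]'; python3 - <<'E'
from h import *
delta(goal('cones',.045,.026,.095),R0())
delta(goal('cones',.016,.028,.095),R0())
a=cv2.resize(read_camera("scene")[200:340,290:430],(400,400),interpolation=cv2.INTER_CUBIC);w=read_camera("wrist")
cv2.imwrite("pics/p2.png",np.hstack([a,cv2.resize(w[0:400,120:520],(400,400))]))
E
```

```text
time: 4.45
tool_pos: [0.5223, -0.2574, 0.0948]
tcp_rot: [-2.295, -2.144, 0.0]
wrist_force: [0.5, 0.9, 0.1]
width: -0.002
grip_force: 0.0
t 4.45 [ 0.5223 -0.2574  0.0948] F [0.5 0.9 0.1] q [-0.5   0.21  1.93  0.    1.   -0.43]
shift cm (present tool axes) [-0.12  0.07 -0.02] turn [-0.001 -0.     0.017]
t 4.45 [ 0.5223 -0.2574  0.0948] F [0.5 0.9 0.1] q [-0.5   0.21  1.93  0.    1.   -0.43]
shift cm (present tool axes) [ 0.13 -2.83 -0.02] turn [-0.001 -0.     0.017]
```

View pics/p2.png

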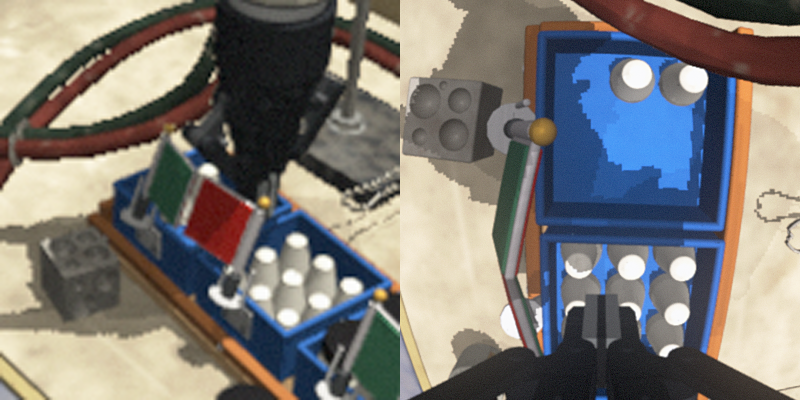

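The finger is behind the red plate (scene half, ~265,180), clear of plate, cones and few tag. Now the sweep, first half.

```bash
python3 -m crank '[[[0.1,-0.6,0,0,0,0],[0,-0.8,0,0,0,0],[0,-0.8,0,0,0,0],[0,-0.7,0,0,0,0],[-0.1,-0.8,0,0,0,0],[-0.2,-0.8,0,0,0,0],[0,0,0,0,0,0],[0,0,0,0,0,0]]]'; python3 -c "
from h import *
delta(goal('cones',-.012,.014,.095),R0())"
```

```text
time: 5.22
tool_pos: [0.4767, -0.2565, 0.0953]
tcp_rot: [-2.296, -2.143, 0.0]
wrist_force: [-1.1, 0.1, 0.6]
width: 0.005
grip_force: 0.0
t 5.22 [ 0.4767 -0.2565  0.0953] F [-1.1  0.1  0.6] q [-0.54  0.14  2.02  0.    0.98 -0.47]
shift cm (present tool axes) [-1.   -1.09  0.03] turn [-0.    -0.     0.016]
```

```bash
python3 -m crank '[[[-0.3,-0.4,0,0,0,0],[-0.4,-0.4,0,0,0,0],[-0.4,-0.3,0,0,0,0],[-0.6,-0.2,0,0,0,0],[-0.6,0,0,0,0,0],[0,0,0,0,0,0],[0,0,0,0,0,0]]]'; python3 - <<'E'
from h import *
delta(goal('cones',-.014,-.008,.095),R0())
a=cv2.resize(read_camera("scene")[200:340,290:430],(400,400),interpolation=cv2.INTER_CUBIC);w=read_camera("wrist")
cv2.imwrite("pics/p3.png",np.hstack([a,cv2.resize(w[0:400,120:520],(400,400))]))
E
```

```text
time: 5.8
tool_pos: [0.463, -0.2791, 0.0952]
tcp_rot: [-2.297, -2.143, -0.0]
wrist_force: [-0.6, 0.1, -0.2]
width: -0.002
grip_force: 0.0
t 5.8 [ 0.463  -0.2791  0.0952] F [-0.6  0.1 -0.2] q [-0.59  0.14  2.02  0.    0.98 -0.52]
shift cm (present tool axes) [-0.85 -0.11  0.02] turn [-0.    -0.     0.016]
```

View pics/p3.png

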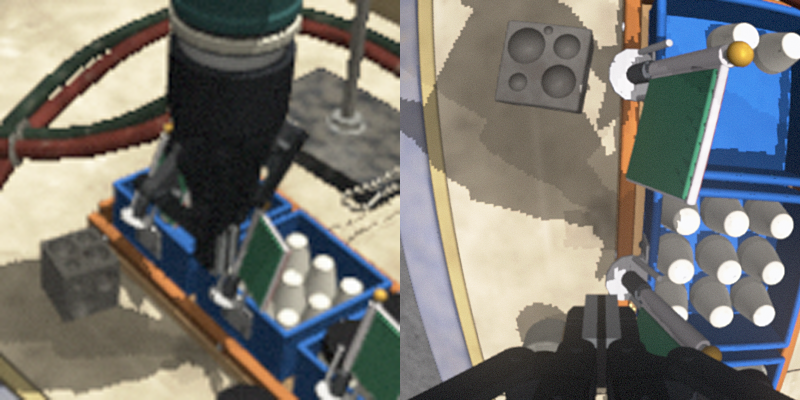

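The cones plate now shows green (scene ~265,250), swung to the bin's right. I'll lift straight up and lean the tool for bin_few.

```bash
python3 -m crank '[[[0,0,-1,0,0,0],[0,0,-2,0,0,0],[0,0,-3,0,0,0],[0,0,-3,0,0,0],[0,0,-3,0,0,0],[0,0,-2,0,0,0],[0,0,0,0,0,0],[0,0,0,0,0,0]]]'
python3 -c "
from h import *
R=R0(.3);print('up axis',-R.apply([0,0,1]))
delta(goal('few',.045,-.026,.24),R)"
```

```text
time: 6.57
tool_pos: [0.4641, -0.279, 0.2378]
tcp_rot: [2.292, 2.142, 0.002]
wrist_force: [0.0, 1.0, -0.6]
width: 0.003
grip_force: 0.0
up axis [-0.02508898 -0.29445328  0.95533649]
t 6.57 [ 0.4641 -0.279   0.2378] F [ 0.   1.  -0.6] q [-0.59  0.    1.88  0.    1.25 -0.52]
shift cm (present tool axes) [ 7.51  5.81 -0.21] turn [0.001 0.302 0.018]
```

Turn first (small steps, up axis leans to −y as wanted), then recompute.

```bash
python3 -m crank '[[[0,1.4,0,0,0.075,0],[0,1.4,0,0,0.075,0],[0,1.5,0,0,0.075,0.01],[0,1.5,0,0,0.075,0.01],[0,0,0,0,0,0],[0,0,0,0,0,0]]]'
python3 -c "
from h import *
delta(goal('few',.045,-.026,.24),R0(.3))"
```

```text
time: 7.07
tool_pos: [0.5198, -0.2827, 0.2324]
tcp_rot: [-2.151, -1.966, -0.318]
wrist_force: [-1.1, 0.1, -0.1]
width: -0.003
grip_force: 0.0
t 7.07 [ 0.5198 -0.2827  0.2324] F [-1.1  0.1 -0.1] q [-0.68  0.21  1.69  0.25  1.42 -0.65]
shift cm (present tool axes) [7.4  0.07 1.5 ] turn [-0.008 -0.002 -0.006]
```

```bash
python3 -m crank '[[[1.8,0,0.4,0,0,0],[1.9,0,0.4,0,0,0],[1.9,0,0.4,0,0,0],[1.8,0,0.3,0,0,0],[0,0,0,0,0,0],[0,0,0,0,0,0],[0,0,0,0,0,0]]]'
python3 - <<'E'
from h import *
delta(goal('few',.045,-.026,.095),R0(.3))
E
```

```text
time: 7.65
tool_pos: [0.5269, -0.207, 0.2431]
tcp_rot: [-2.152, -1.973, -0.32]
wrist_force: [0.9, -1.0, -1.0]
width: -0.001
grip_force: 0.0
t 7.65 [ 0.5269 -0.207   0.2431] F [ 0.9 -1.  -1. ] q [-0.58  0.13  1.76  0.26  1.4  -0.56]
shift cm (present tool axes) [-4.44  0.09 14.13] turn [-0.004  0.001 -0.002]
```

```bash
python3 -m crank '[[[-0.5,0,1.6,0,0,0],[-0.5,0,1.6,0,0,0],[-0.5,0,1.6,0,0,0],[-0.5,0,1.6,0,0,0],[-0.5,0,1.6,0,0,0],[-0.3,0,1,0,0,0],[0,0,0,0,0,0],[0,0,0,0,0,0]]]'
python3 - <<'E'
from h import *
delta(goal('few',.045,-.026,.095),R0(.3))
a=cv2.resize(read_camera("scene")[170:310,280:420],(400,400),interpolation=cv2.INTER_CUBIC);w=read_camera("wrist")
cv2.imwrite("pics/p4.png",np.hstack([a,cv2.resize(w[0:400,120:520],(400,400))]))
E
```

```text
time: 8.32
tool_pos: [0.5265, -0.208, 0.148]
tcp_rot: [-2.152, -1.969, -0.32]
wrist_force: [1.1, 0.3, 0.1]
width: 0.0
grip_force: 0.0
t 8.32 [ 0.5265 -0.208   0.148 ] F [1.1 0.3 0.1] q [-0.58  0.21  1.86  0.28  1.23 -0.6 ]
shift cm (present tool axes) [-1.56  0.09  5.07] turn [-0.005 -0.001 -0.005]
```

View pics/p4.png

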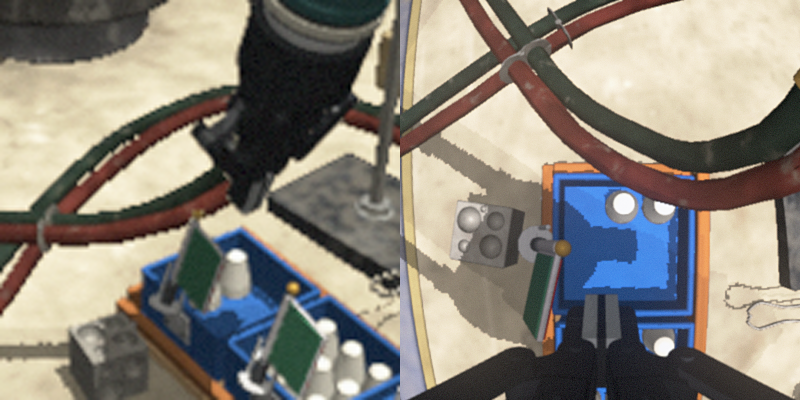

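The gripper is clear of the hose, the few plate is still green (scene ~205,265) in front of the finger, and the cones tag rests green. Descend, then sweep (mirrored).

```bash
python3 -m crank '[[[-0.4,0,1.3,0,0,0],[-0.4,0,1.3,0,0,0],[-0.4,0,1.3,0,0,0],[-0.3,0,0.8,0,0,0],[-0.1,0,0.4,0,0,0],[0,0,0,0,0,0],[0,0,0,0,0,0]]]'
python3 - <<'E'
from h import *
delta(goal('few',.045,-.026,.095),R0(.3))
delta(goal('few',.0,-.025,.095),R0(.3))
E
```

```text
time: 9.0
tool_pos: [0.5266, -0.2079, 0.0945]
tcp_rot: [-2.152, -1.97, -0.32]
wrist_force: [0.0, -0.9, -0.6]
width: 0.004
grip_force: 0.0
t 9.0 [ 0.5266 -0.2079  0.0945] F [ 0.  -0.9 -0.6] q [-0.58  0.27  1.9   0.29  1.14 -0.63]
shift cm (present tool axes) [ 0.02  0.05 -0.04] turn [-0.004 -0.001 -0.004]
t 9.0 [ 0.5266 -0.2079  0.0945] F [ 0.  -0.9 -0.6] q [-0.58  0.27  1.9   0.29  1.14 -0.63]
shift cm (present tool axes) [ 0.1  -4.45  0.01] turn [-0.004 -0.001 -0.004]
```

```bash
python3 -m crank '[[[0,-0.6,0,0,0,0],[0,-0.8,0,0,0,0],[0,-0.8,0,0,0,0],[0,-0.8,0,0,0,0],[0,-0.8,0,0,0,0],[0.1,-0.7,0,0,0,0],[0,0,0,0,0,0],[0,0,0,0,0,0]]]'
python3 - <<'E'
from h import *
delta(goal('few',-.012,-.014,.095),R0(.3))
E
```

```text
time: 9.67
tool_pos: [0.4816, -0.2032, 0.0957]
tcp_rot: [-2.153, -1.97, -0.321]
wrist_force: [0.6, 0.5, 0.3]
width: 0.001
grip_force: 0.0
t 9.67 [ 0.4816 -0.2032  0.0957] F [0.6 0.5 0.3] q [-0.62  0.2   1.98  0.28  1.13 -0.67]
shift cm (present tool axes) [ 1.04 -1.12  0.4 ] turn [-0.003  0.    -0.004]
```

```bash
python3 -m crank '[[[0.3,-0.4,0.1,0,0,0],[0.4,-0.4,0.1,0,0,0],[0.4,-0.3,0.15,0,0,0],[0.6,-0.2,0.2,0,0,0],[0.6,0,0.2,0,0,0],[0.5,0,0.15,0,0,0],[0,0,0,0,0,0],[0,0,0,0,0,0]]]'; python3 - <<'E'
from h import *
delta(goal('few',-.014,.004,.095),R0(.3))
a=cv2.resize(read_camera("scene")[170:310,280:420],(400,400),interpolation=cv2.INTER_CUBIC);w=read_camera("wrist")
cv2.imwrite("pics/p5.png",np.hstack([a,cv2.resize(w[0:400,120:520],(400,400))]))
E
```

```text
time: 10.33
tool_pos: [0.4718, -0.1723, 0.0954]
tcp_rot: [-2.152, -1.972, -0.321]
wrist_force: [0.5, 0.6, 0.3]
width: 0.001
grip_force: 0.0
t 10.33 [ 0.4718 -0.1723  0.0954] F [0.5 0.6 0.3] q [-0.58  0.15  2.04  0.29  1.12 -0.64]
shift cm (present tool axes) [-0.08 -0.09  0.01] turn [-0.004  0.    -0.003]
```

View pics/p5.png

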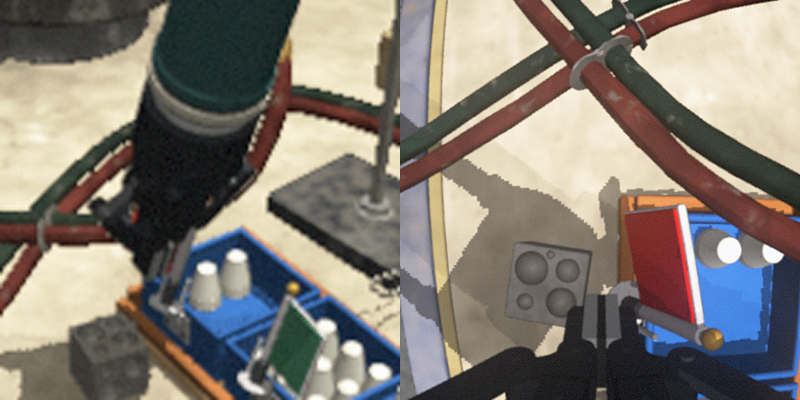

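The few plate shows red, swung to its left (wrist half ~668,265). I'll withdraw along the tool axis, away from the hose, and check.

```bash
python3 -m crank '[[[0,0,-1,0,0,0],[0,0,-2,0,0,0],[0,0,-3,0,0,0],[0,0,-3,0,0,0],[0,0,-3,0,0,0],[0,0,-3,0,0,0],[0,-1,-2,0,0,0],[0,0,0,0,0,0]]]'
python3 -m crank '[[[0,-3,-1,0,0,0],[0,-3,-1,0,0,0],[0,0,0,0,0,0],[0,0,0,0,0,0],[0,0,0,0,0,0]]]'
python3 - <<'E'
from h import *
a=cv2.resize(read_camera("scene")[225:385,300:490],(440,370),interpolation=cv2.INTER_CUBIC)
b=cv2.resize(read_camera("top")[185:300,340:520],(360,230),interpolation=cv2.INTER_CUBIC)
cv2.imwrite("pics/p6.png",np.hstack([a,cv2.copyMakeBorder(b,0,140,0,0,0)]))
E
```

```text
time: 11.1
tool_pos: [0.4595, -0.2251, 0.264]
tcp_rot: [-2.16, -1.977, -0.323]
wrist_force: [0.1, -0.1, 0.2]
width: 0.002
grip_force: 0.0
time: 11.52
tool_pos: [0.398, -0.2228, 0.277]
tcp_rot: [-2.154, -1.97, -0.321]
wrist_force: [-0.8, -0.5, 0.1]
width: 0.004
grip_force: 0.0
```

View pics/p6.png

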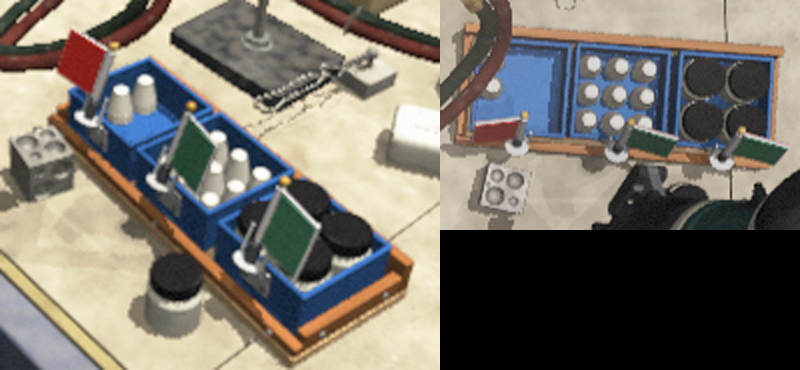

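The tags now read red for few (scene ~85,60), green for cones (~190,150) and green for jars (~293,232). Bins and bystanders are unmoved and the arm is clear.

```bash
python3 -c "
from workcell import *
print(finish_job())"
```

```text
the job is handed in; nothing more can be done
None
```

Job handed in at about 11.6 s: I pushed the cones tag over to green and the few tag to red, left the jars tag green, and the last pictures showed the bins and bystanders where they started.

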